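# Return the amber dropper bottles to their caddy

### The arm

A 6-joint arm with a two-finger parallel gripper is mounted at the origin on the work surface. World frame = base frame: x ahead of the robot, y to its left, z up, the work surface at z = 0. Lengths are in m, angles in degrees, forces in N, time in s.
With the tool pointing down it reaches from about 0.275 to 0.875 m from the base axis. Payload 12.5 kg.
Tool frame: the origin (TCP) lies midway between the tips of the shut fingers; the grasp point (between the pads) lies 19 mm behind it (bot.grasp_offset is the z of the grasp point in the tool frame, in m); z points along the fingers, y is the line along which they close (so a half turn about z gives the same grasp; the last joint's range is limited). The gripper opens to 85 mm and grips with 20 to 120 N. Pads are 22 mm wide; open, the fingers measure 114 mm over their backs; the gripper's body (76 mm by 85 mm) begins 54 mm behind the grasp point. The pads swing forward as they close: fully open they stand 13 mm farther back than shut.
Start: joints at [-77.727, 20.094, 94.641, -0, 65.266, -4.847], TCP at [0.162, -0.526, 0.2] pointing down, gripper open.
Joint ranges: [-157.81, 157.81], [-45, 120.19], [0.68, 151.7], [-89.99, 269.99], [4.06, 180], [-164.3, 164.3]. Speed limits (degrees/s): [127.2, 127.2, 159.86, 180, 180, 180].

### API

Orientations are given as a 3x3 rotation matrix whose columns are the frame's x, y, z axes.
In Python, from cell import bot gives the robot as it stands.
- The arm moves only by the tool arm_command, never from a script. Its argument "rows" is a list of rows, each a list of 3 entries, a list of its own where there are three numbers: the closure, from -1 (fully open) to 1 (shut), then the shift along the tool's x, y, z in units of 40 mm (1.0 is 40 mm), then the turn, a rotation vector about the tool's x, y, z in units of 5 degrees (1.0 is 5 degrees). In form: [[hand, [dx, dy, dz], [ax, ay, az]], ...]. A call has 1 to 8 rows; each row is the pose to reach, as a shift and turn from the pose commanded when the call began, along the tool's axes at that moment; what a row does not reach only later rows make up. A row lasts 1/10 s, in which the tool goes at most 50 mm and 8.59 degrees, less where a joint would pass 70% of its speed; a pose out of reach is approached as far as the arm can. A call with a gripper value outside its range is refused whole. The fingers move at their own pace and stop on an object; "squeeze" is the grip in N (left out, the last holds). Time passes only in rows, so rows that repeat a pose let the fingers close. It gives the time, the measured TCP pose, the force, the opening and the grip force at its end, in the units of the state.
- bot.get_obs(): the state, without advancing time (a new reading comes with each control period).
- bot.snapshot(name): name is "scene" or "top"; returns a dict with "pixels" (400x640x3 uint8, red, green, blue), "fx", "fy", "cx", "cy" (pixels), "k1" (the pictures are not rectified: a ray, as slopes to the right and down, at radius r is drawn at 1 + k1 r^2 times it, then the intrinsics apply), "rvec" (rotation vector, rad) and "tvec" (3), from world to camera coordinates, as OpenCV has them. Camera axes: x right, y down, z forward; pixel columns grow to the right and rows downward; lengths in m; the calibration is good to about 2 mm. A picture is of the moment at which its call begins. There is no depth.
- bot.close_job(): hands the job in; it is judged then, once.
The state is a dict: "time": time; "joint_positions": joint angles; "joint_velocities": joint speeds; "tau": joint torques, N m; "tool_pos": TCP position; "eef_rot": TCP orientation; "ft_force": force on the tool from outside, world axes, zero at the start; "ft_torque": the same for the moment, N m; "grip_width": opening from 0.0 (shut) to 1.0 (fully open); "gripper_force": force on a finger pad.
Only numpy, scipy, OpenCV 4.12 (cv2) and the standard library are available. Lean on these libraries where they do the work, as an engineer would, in place of code of your own. Each camera call takes 0.05 s, during which the arm holds its last target. There are 200 camera calls.

### The job

Put the four amber dropper bottles (red, yellow, blue and green tops) back into the grey caddy, each standing upright in the bay whose floor pad has the colour of its top; set them down, never drop or tip them over. Leave the white bottle and the amber bottle with the flat white cap standing where they are.

Things in the scene. Friction and masses are not known exactly. Their poses are not given: they have to be found in the camera images.
- amber_red: Dropper bottle of brown amber glass with a red top, loose: straight body 38 mm in diameter up to 50 mm, shoulder to 58 mm, red collar 24 mm wide to 71 mm, red rubber bulb 16 mm wide to 86 mm (full height). 60 to 130 g. Origin at the centre of its underside, z up; yaw has no meaning. Stands on the bench (z = 0), 35 mm or more clear of other bottles; items under 15 mm tall lie between.
- amber_yellow: Dropper bottle of brown amber glass with a yellow top, loose: straight body 38 mm in diameter up to 50 mm, shoulder to 58 mm, yellow collar 24 mm wide to 71 mm, yellow rubber bulb 16 mm wide to 86 mm (full height). 60 to 130 g. Origin at the centre of its underside, z up; yaw has no meaning. Stands on the bench (z = 0), 35 mm or more clear of other bottles; items under 15 mm tall lie between.
- amber_blue: Dropper bottle of brown amber glass with a blue top, loose: straight body 38 mm in diameter up to 50 mm, shoulder to 58 mm, blue collar 24 mm wide to 71 mm, blue rubber bulb 16 mm wide to 86 mm (full height). 60 to 130 g. Origin at the centre of its underside, z up; yaw has no meaning. Stands on the bench (z = 0), 35 mm or more clear of other bottles; items under 15 mm tall lie between.
- amber_green: Dropper bottle of brown amber glass with a green top, loose: straight body 38 mm in diameter up to 50 mm, shoulder to 58 mm, green collar 24 mm wide to 71 mm, green rubber bulb 16 mm wide to 86 mm (full height). 60 to 130 g. Origin at the centre of its underside, z up; yaw has no meaning. Stands on the bench (z = 0), 35 mm or more clear of other bottles; items under 15 mm tall lie between.
- white_bottle: Look-alike that stays where it is: same shape and size (38 mm wide, 86 mm tall) with a red dropper top, but its body is opaque white. Loose; origin at the centre of its underside, z up.
- flat_cap: Look-alike that stays where it is: same amber glass body (38 mm wide) but closed with a flat white screw cap 28 mm wide, no rubber bulb, 73 mm tall in all. Loose; origin at the centre of its underside, z up.
- pad_red: Red floor pad of one caddy bay, 54 mm square, fixed. Origin: centre of its underside, 5 mm above the bench; its top, where the bottle stands, is 3 mm higher. x, y along the bay's sides. Caddy: fixed grey tray, 142 mm square, 2 by 2 bays 56 mm wide, 70 mm between centres; outer walls 8 mm and dividers 14 mm thick, all 28 mm high above the bench. Colours change bays.
- pad_yellow: Yellow floor pad of one caddy bay, 54 mm square, fixed. Origin: centre of its underside, 5 mm above the bench; its top, where the bottle stands, is 3 mm higher. x, y along the bay's sides. Caddy: fixed grey tray, 142 mm square, 2 by 2 bays 56 mm wide, 70 mm between centres; outer walls 8 mm and dividers 14 mm thick, all 28 mm high above the bench. Colours change bays.
- pad_blue: Blue floor pad of one caddy bay, 54 mm square, fixed. Origin: centre of its underside, 5 mm above the bench; its top, where the bottle stands, is 3 mm higher. x, y along the bay's sides. Caddy: fixed grey tray, 142 mm square, 2 by 2 bays 56 mm wide, 70 mm between centres; outer walls 8 mm and dividers 14 mm thick, all 28 mm high above the bench. Colours change bays.
- pad_green: Green floor pad of one caddy bay, 54 mm square, fixed. Origin: centre of its underside, 5 mm above the bench; its top, where the bottle stands, is 3 mm higher. x, y along the bay's sides. Caddy: fixed grey tray, 142 mm square, 2 by 2 bays 56 mm wide, 70 mm between centres; outer walls 8 mm and dividers 14 mm thick, all 28 mm high above the bench. Colours change bays.

How it is judged (in metres and radians):
At the end, for the whole second after the job is handed in: Each amber dropper bottle stands upright (within 7 degrees) on the pad of its top's colour: centre within 15 mm of the pad's, underside within 4 mm of its top, released and at rest. The white and the flat-capped bottle stand upright within 20 mm of where they began (horizontal distance between amber_red and pad_red below 0.015 m and z of amber_red in the frame of pad_red between 0 and 0.007 m and angle between each of amber_red, amber_yellow, amber_blue, amber_green, white_bottle, flat_cap's own z axis and vertical below 0.12 rad and linear speed of each of amber_red, amber_yellow, amber_blue, amber_green, white_bottle, flat_cap below 0.02 m/s and angular speed of each of amber_red, amber_yellow, amber_blue, amber_green below 0.2 rad/s and contact force between each of amber_red, amber_yellow, amber_blue, amber_green and the fingers below 0.05 N and horizontal distance between amber_yellow and pad_yellow below 0.015 m and z of amber_yellow in the frame of pad_yellow between 0 and 0.007 m and horizontal distance between amber_blue and pad_blue below 0.015 m and z of amber_blue in the frame of pad_blue between 0 and 0.007 m and horizontal distance between amber_green and pad_green below 0.015 m and z of amber_green in the frame of pad_green between 0 and 0.007 m and distance of each of white_bottle, flat_cap from where it was at the start of the episode below 0.02 m); the robot touches nothing.
It fails at once if an amber dropper bottle is dropped: touched by nothing, with its underside over 30 mm above the bench ((contact force between amber_red and anything else below 0.01 N and height (world z) of amber_red above 0.03 m) or (contact force between amber_yellow and anything else below 0.01 N and height (world z) of amber_yellow above 0.03 m) or (contact force between amber_blue and anything else below 0.01 N and height (world z) of amber_blue above 0.03 m) or (contact force between amber_green and anything else below 0.01 N and height (world z) of amber_green above 0.03 m)).
It fails at once if an amber dropper bottle is tipped over (more than 50 degrees) (angle between any of amber_red, amber_yellow, amber_blue, amber_green's own z axis and vertical above 0.87 rad).
It fails at once if the white bottle or the flat-capped amber bottle is moved more than 20 mm (distance of any of white_bottle, flat_cap from where it was at the start of the episode above 0.02 m).
It also fails if it takes over 99 s, if anything falls off the work surface, if the arm or the gripper's body presses on something with over 40 N, if the wrist force passes 120 N, or if a joint passes its speed limit or range.

## Working session

There is one attempt and no reset: what is moved stays moved. The work goes in short steps, Python scripts to look and compute and a tool call to move; the robot and the scene stay as the last step left them, time stands still between calls to the robot, and variables do not carry over. Pictures are saved under pics/ and viewed, at most 14 in all, crops included, and the job is handed in when it is done.

Besides the shell and the picture viewer there is one more tool, called after ">>>" as a command line: name --argument value ..., lists and objects as JSON in quotes. arm_command: Moves the arm, as the interface text tells. Its arguments: {"type":"object","properties":{"rows":{"type":"array"},"squeeze":{"type":"number"}},"required":["rows"]}

```bash
mkdir -p pics; ls
python3 - <<'E'
from cell import bot
import cv2
for n in("scene","top"):
    s=bot.snapshot(n); cv2.imwrite(f"pics/{n}0.png",s["pixels"][:,:,::-1])
    print({k:v for k,v in s.items() if k!="pixels"})
o=bot.get_obs(); print(o["time"],o["tool_pos"],o["eef_rot"],bot.grasp_offset)
E
```

```text
pics
{'fx': 466.07520779048656, 'fy': 466.07520779048656, 'cx': 322.25447243237596, 'cy': 205.2368910330069, 'k1': -0.0968183851120155, 'rvec': array([ 1.23137095,  2.26960379, -0.97127455]), 'tvec': array([ 0.25527439, -0.27806885,  1.34763034])}
{'fx': 401.730209399665, 'fy': 401.730209399665, 'cx': 327.44219515101474, 'cy': 204.63666048896027, 'k1': -0.07573052448370618, 'rvec': array([ 2.17593081, -2.16548549,  0.11425569]), 'tvec': array([-0.0014936 ,  0.54200929,  0.99150608])}
0.1 [ 0.16185904 -0.52531016  0.1994009 ] [[ 9.55695978e-01  2.94355495e-01 -2.01559486e-04]
 [ 2.94355543e-01 -9.55695427e-01  1.03179039e-03]
 [ 1.11083692e-04 -1.04540808e-03 -9.99999447e-01]] -0.0187
```

View pics/top0.png

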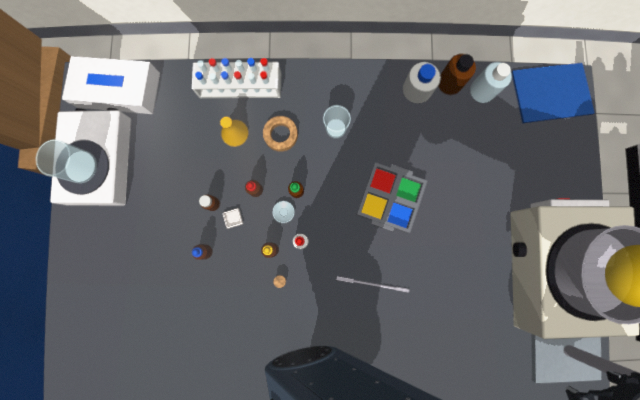

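View pics/scene0.png

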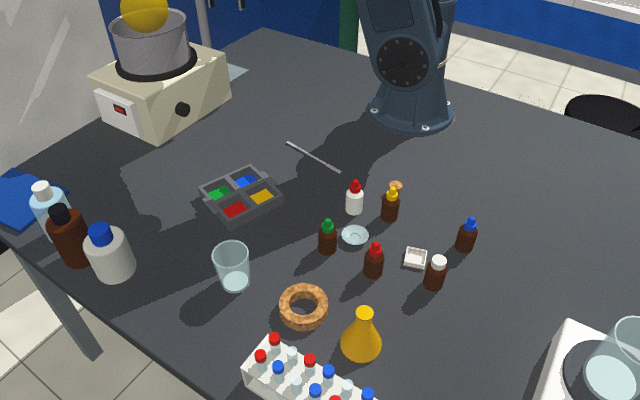

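The top view shows the amber bottles' tops at red (252,187), green (296,188), yellow (269,250) and blue (198,252). The bottles to leave are white with a red top at (300,241) and the flat cap at (206,202). The pads are red (383,180), green (409,189), yellow (375,206) and blue (400,215). The scene view agrees: red (374,250), green (327,227), yellow (391,195), blue (470,225), white/red (355,188).

```bash
cat > h.py <<'E'
import cv2, numpy as np
def prep(s):
    K=np.array([[s["fx"],0,s["cx"]],[0,s["fy"],s["cy"]],[0,0,1]]);d=np.array([s["k1"],0,0,0.])
    return K,d,cv2.Rodrigues(s["rvec"])[0],np.asarray(s["tvec"])
def ray(s,uv):
    K,d,R,t=prep(s);p=cv2.undistortPoints(np.array([[uv]],float),K,d)[0,0]
    v=R.T@np.array([*p,1]);return -R.T@t,v/np.linalg.norm(v)
def plane(s,uv,z):
    c,v=ray(s,uv);return c+v*(z-c[2])/v[2]
def tri(s1,u1,s2,u2):
    c1,v1=ray(s1,u1);c2,v2=ray(s2,u2)
    a,b=np.linalg.lstsq(np.c_[v1,-v2],c2-c1,rcond=None)[0]
    p,q=c1+a*v1,c2+b*v2;return (p+q)/2,np.linalg.norm(p-q)
RNG={"red":[(0,8),(172,180)],"yellow":[(18,32)],"blue":[(100,125)],"green":[(50,85)],"white":None}
def blob(s,col,near,rad):
    h=cv2.cvtColor(s["pixels"],cv2.COLOR_RGB2HSV)
    if col=="white": m=(h[...,1]<60)&(h[...,2]>130)
    else: m=sum(((h[...,0]>=a)&(h[...,0]<=b)) for a,b in RNG[col]).astype(bool)&(h[...,1]>(170 if col in("red","yellow") else 120))&(h[...,2]>(100 if col in("red","yellow") else 60))
    y,x=np.mgrid[:400,:640];m&=np.hypot(x-near[0],y-near[1])<rad
    n,l,st,c=cv2.connectedComponentsWithStats(m.astype(np.uint8))
    if n<2: return None
    i=1+np.argmax(st[1:,4]);x,y,w,hh,a=st[i]
    return c[i],(x,y,w,hh,a)
E
python3 - <<'E'
from cell import bot
from h import *
t,s=bot.snapshot("top"),bot.snapshot("scene")
R=bot.get_obs()["eef_rot"]; p0=bot.get_obs()["tool_pos"]
P={}
for n,c,a,b in [("red","red",(252,187),(374,247)),("yellow","yellow",(269,250),(391,195)),("blue","blue",(198,252),(471,225)),("green","green",(296,188),(327,227)),("whiteb","red",(300,241),(355,187)),("flat","white",(206,202),(438,263))]:
    A=blob(t,c,a,12);B=blob(s,c,b,16)
    z=.078 if n!="flat" else .073
    X,e=tri(t,A[0],s,B[0]); Y=plane(t,A[0],z);Z=plane(s,B[0],.073 if n!="flat" else .068)
    print(n,A[0].round(1),A[1],B[0].round(1),B[1],"tri",X.round(4),"e",e.round(4),"top",Y[:2].round(4),"scene",Z[:2].round(4)); P[n]=X
for n,a,b in [("red",(383,180),(235,209)),("yellow",(375,206),(262,197)),("blue",(400,215),(246,183)),("green",(409,189),(220,194))]:
    A=blob(t,n,a,17);B=blob(s,n,b,17)
    Y=plane(t,A[0],.008);Z=plane(s,B[0],.008);P["pad_"+n]=Y
    print("pad",n,A[0].round(1),A[1],B[1],"top",Y[:2].round(4),"scene",Z[:2].round(4))
for n,X in P.items(): print(n,"tool mm",((R.T@(X-p0))[:2]*1000).round(0), "reach",np.hypot(*X[:2]).round(3))
E
```

```text
red [250.7 186.4] (np.int32(246), np.int32(183), np.int32(10), np.int32(8), np.int32(67)) [375. 250.] (np.int32(369), np.int32(242), np.int32(13), np.int32(16), np.int32(162)) tri [0.5826 0.1908 0.0629] e 0.0004 top [0.5805 0.1878] scene [0.5908 0.1944]
yellow [267.1 249.9] (np.int32(262), np.int32(245), np.int32(11), np.int32(10), np.int32(82)) [391.6 194.2] (np.int32(386), np.int32(187), np.int32(12), np.int32(15), np.int32(137)) tri [0.4271 0.147  0.0647] e 0.0004 top [0.4274 0.1448] scene [0.4357 0.1505]
blue [196.7 251.9] (np.int32(192), np.int32(247), np.int32(11), np.int32(10), np.int32(82)) [470.1 223.9] (np.int32(464), np.int32(216), np.int32(13), np.int32(16), np.int32(152)) tri [0.4209 0.3191 0.0657] e 0.0008 top [0.4213 0.3148] scene [0.4284 0.3205]
green [294.4 187.1] (np.int32(290), np.int32(183), np.int32(10), np.int32(10), np.int32(80)) [327.4 225.8] (np.int32(322), np.int32(218), np.int32(12), np.int32(16), np.int32(154)) tri [0.5807 0.083  0.0654] e 0.0012 top [0.5792 0.0815] scene [0.5866 0.0874]
whiteb [299.1 240.7] (np.int32(295), np.int32(237), np.int32(9), np.i
[... 1028 characters left out ...]
nt32(14), np.int32(180)) top [ 0.5186 -0.1859] scene [ 0.5134 -0.1893]
pad green [408.3 189.4] (np.int32(397), np.int32(178), np.int32(24), np.int32(24), np.int32(378)) (np.int32(208), np.int32(185), np.int32(23), np.int32(15), np.int32(186)) top [ 0.585  -0.2094] scene [ 0.5801 -0.2128]
red tool mm [ 613. -561.] reach 0.613
yellow tool mm [ 451. -564.] reach 0.452
blue tool mm [ 496. -731.] reach 0.528
green tool mm [ 579. -458.] reach 0.587
whiteb tool mm [ 450. -484.] reach 0.455
flat tool mm [ 612. -679.] reach 0.625
pad_red tool mm [ 539. -234.] reach 0.625
pad_yellow tool mm [ 482. -276.] reach 0.554
pad_blue tool mm [ 441. -219.] reach 0.551
pad_green tool mm [ 497. -177.] reach 0.621
```

>>> arm_command --rows '[[-0.4, [14.45, -11.44, 1.75], [0, 0, 0]], [-0.4, [14.45, -11.44, 1.75], [0, 0, 0]], [-0.4, [14.45, -11.44, 1.75], [0, 0, 0]], [-0.4, [14.45, -11.44, 1.75], [0, 0, 0]], [-0.4, [14.45, -11.44, 1.75], [0, 0, 0]], [-0.4, [14.45, -11.44, 1.75], [0, 0, 0]], [-0.4, [14.45, -11.44, 1.75], [0, 0, 0]], [-0.4, [14.45, -11.44, 1.75], [0, 0, 0]]]' --squeeze 40

```text
time: 1.0
tool_pos: [0.3883, -0.1957, 0.1621]
eef_rot: [[0.956, 0.294, 0.0], [0.294, -0.956, -0.0], [0.0, 0.0, -1.0]]
ft_force: [0.4, -1.1, -0.2]
grip_width: 0.7
gripper_force: 0.0
```

```bash
cat > go.py <<'E'
import sys,numpy as np
from cell import bot
T={"green":(.580,.0822),"red":(.5815,.1893),"yellow":(.427,.146),"blue":(.421,.317),
"Pred":(.608,-.1415),"Pyellow":(.541,-.118),"Pblue":(.5185,-.1845),"Pgreen":(.585,-.208)}
o=bot.get_obs();R=o["eef_rot"];p=o["tool_pos"]
print("t",round(o["time"],2),"pos",p.round(4),"w",round(o["grip_width"],3),"F",o["gripper_force"],o["ft_force"].round(1),"tilt",R[:,2].round(4),"yaw",np.degrees(np.arctan2(R[1,0],R[0,0])).round(1))
for n in sys.argv[1:]:
    print(n,"units",(R.T@(np.array([*T[n],.13])-p)/.04).round(2))
E
python3 go.py green
```

```text
t 1.0 pos [ 0.3883 -0.1957  0.1621] w 0.7 F 0.0 [ 0.4 -1.1 -0.2] tilt [ 4.e-04 -3.e-04 -1.e+00] yaw 17.1
green units [ 6.62 -5.23  0.8 ]
```

>>> arm_command --rows '[[-0.4, [6.62, -5.23, 0.8], [0, 0, 0]], [-0.4, [6.62, -5.23, 0.8], [0, 0, 0]], [-0.4, [6.62, -5.23, 0.8], [0, 0, 0]], [-0.4, [6.62, -5.23, 0.8], [0, 0, 0]], [-0.4, [6.62, -5.23, 0.8], [0, 0, 0]], [-0.4, [6.62, -5.23, 0.8], [0, 0, 0]], [-0.4, [6.62, -5.23, 0.8], [0, 0, 0]], [-0.4, [6.62, -5.23, 0.8], [0, 0, 0]]]'

```text
time: 1.8
tool_pos: [0.5804, 0.0839, 0.1292]
eef_rot: [[0.955, 0.298, 0.0], [0.298, -0.955, 0.001], [0.0, -0.001, -1.0]]
ft_force: [-0.1, -1.2, 0.4]
grip_width: 0.695
gripper_force: 0.0
```

```bash
python3 go.py green
```

```text
t 1.8 pos [0.5804 0.0839 0.1292] w 0.695 F 0.0 [-0.1 -1.2  0.4] tilt [ 1.e-04  6.e-04 -1.e+00] yaw 17.3
green units [-0.02  0.04 -0.02]
```

>>> arm_command --rows '[[-0.4, [-0.02, 0.04, 0.8], [0, 0, 0]], [-0.4, [-0.02, 0.04, 1.6], [0, 0, 0]], [-0.4, [-0.02, 0.04, 2.2], [0, 0, 0]], [-0.4, [-0.02, 0.04, 2.72], [0, 0, 0]], [-0.4, [-0.02, 0.04, 2.72], [0, 0, 0]]]'

```text
time: 2.3
tool_pos: [0.5766, 0.0779, 0.0189]
eef_rot: [[0.956, 0.294, -0.005], [0.294, -0.956, -0.0], [-0.005, -0.001, -1.0]]
ft_force: [-0.8, -0.0, 0.4]
grip_width: 0.702
gripper_force: 0.0
```

>>> arm_command --rows '[[0.4, [0, 0, 0], [0, 0, 0]], [0.4, [0, 0, 0], [0, 0, 0]], [0.4, [0, 0, 0], [0, 0, 0]], [0.4, [0, 0, 0], [0, 0, 0]], [0.4, [0, 0, 0], [0, 0, 0]], [0.4, [0, 0, 0], [0, 0, 0]]]'

```text
time: 2.9
tool_pos: [0.58, 0.0793, 0.0237]
eef_rot: [[0.956, 0.294, 0.003], [0.294, -0.956, 0.001], [0.004, -0.0, -1.0]]
ft_force: [-2.0, 5.4, 8.9]
grip_width: 0.303
gripper_force: 6.1
```

```bash
python3 go.py; python3 -c "
from cell import bot;import cv2
p=bot.snapshot('scene')['pixels'][120:320,220:540,::-1];cv2.imwrite('pics/g1.png',cv2.resize(p,None,fx=2,fy=2))"
```

```text
t 2.9 pos [0.58   0.0793 0.0237] w 0.303 F 6.11141120607499 [-2.   5.4  8.9] tilt [ 0.0035  0.0011 -1.    ] yaw 17.1
```

View pics/g1.png

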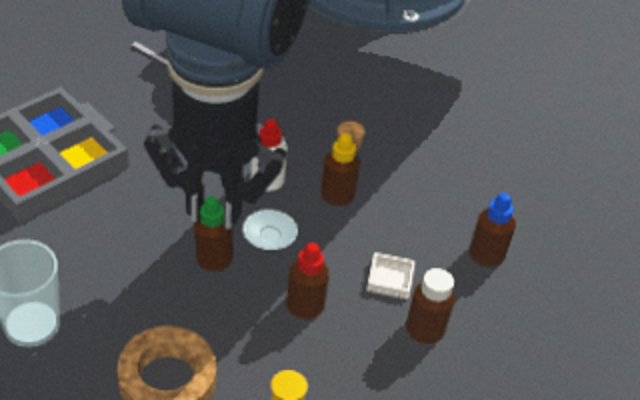

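The fingers straddle the bottle near (213,205), but at opening 0.30 they don't seem to have the 38 mm body between them. I'll look closer before lifting.

```bash
python3 -c "
from cell import bot;import cv2
p=bot.snapshot('scene')['pixels'][160:270,270:390,::-1];p=cv2.convertScaleAbs(p,alpha=2,beta=10);cv2.imwrite('pics/g2.png',cv2.resize(p,None,fx=5,fy=5,interpolation=cv2.INTER_CUBIC))"; python3 go.py green
python3 - <<'E'
from h import *
from cell import bot
s=bot.snapshot('scene');K,d,R,t=prep(s)
for p in [(.58,.0815,0),(.58,.0815,.05),(.58,.0815,.086),(.58,.0815,.0237)]:
    print(p,((cv2.projectPoints(np.array([p]),s['rvec'],t,K,d)[0].ravel()-[270,160])*5).round())
B=blob(s,"green",(327,227),16);print(B)
E
```

```text
t 3.0 pos [0.58   0.0793 0.0237] w 0.302 F 6.1091393604147015 [-1.4  3.8  9.2] tilt [ 0.0035  0.0011 -1.    ] yaw 17.1
green units [ 0.03 -0.07 -2.66]
(0.58, 0.0815, 0) [282. 437.]
(0.58, 0.0815, 0.05) [283. 353.]
(0.58, 0.0815, 0.086) [284. 290.]
(0.58, 0.0815, 0.0237) [282. 398.]
(array([325.5862069 , 225.83448276]), (np.int32(320), np.int32(218), np.int32(12), np.int32(16), np.int32(145)))
```

View pics/g2.png

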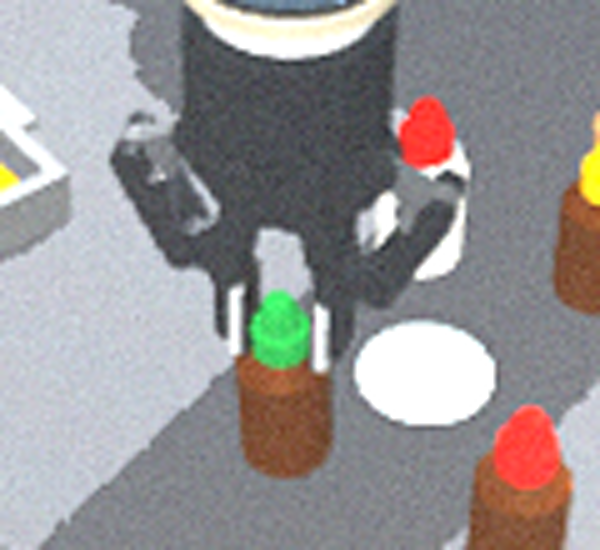

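Run:
```python
from h import *
from cell import bot
o=bot.get_obs();E=o["eef_rot"];p=o["tool_pos"];print(p)
s=bot.snapshot('scene');K,d,R,t=prep(s);print("cam",-R.T@t)
im=cv2.imread('pics/g2.png')
for w,c in ((.013,(255,0,255)),(.019,(255,255,0))):
  for sg in(-1,1):
    q=np.array([p+E@np.array([0,sg*w,-b]) for b in np.arange(0,.045,.01)])
    u=(cv2.projectPoints(q,s['rvec'],t,K,d)[0].reshape(-1,2)-[270,160])*5
    for a in u: cv2.circle(im,tuple(int(v) for v in a),3,c,-1)
cv2.imwrite('pics/g3.png',im)
```

```text
[0.57999471 0.07933944 0.02368327]
cam [1.12138496 0.4182909  0.7253436 ]
```

View pics/g3.png

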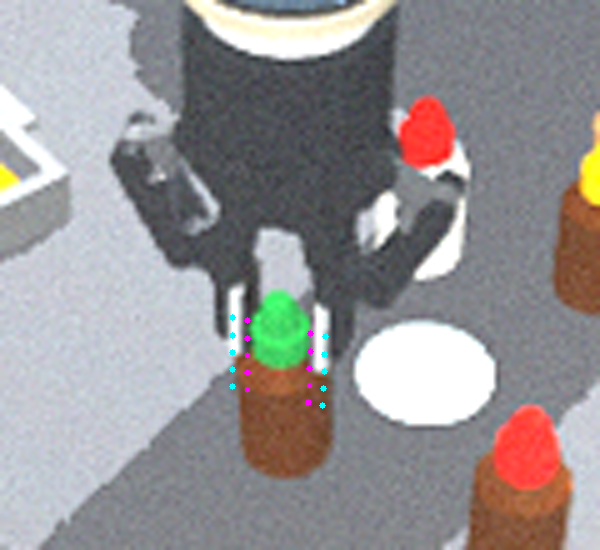

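The projected pad positions for a 38 mm opening land on the white pads, at (237,320) and (322,340). So the body is between the fingers, and they stopped at the closure I commanded. I'll close with full grip.

>>> arm_command --rows '[[1, [0, 0, 0], [0, 0, 0]], [1, [0, 0, 0], [0, 0, 0]], [1, [0, 0, 0], [0, 0, 0]], [1, [0, 0, 0], [0, 0, 0]]]' --squeeze 40

```text
time: 3.5
tool_pos: [0.5802, 0.0793, 0.0239]
eef_rot: [[0.956, 0.294, 0.004], [0.294, -0.956, 0.001], [0.004, 0.0, -1.0]]
ft_force: [-3.2, 3.5, 12.4]
grip_width: 0.259
gripper_force: 45.5
```

>>> arm_command --rows '[[-0.4, [0, 0, 0], [0, 0, 0]], [-0.4, [0, 0, 0], [0, 0, 0]], [-0.4, [0, 0, 0], [0, 0, 0]], [-0.4, [0, 0, 0], [0, 0, 0]], [-0.4, [0, 0, 0], [0, 0, 0]]]'

```text
time: 4.0
tool_pos: [0.5787, 0.0786, 0.0213]
eef_rot: [[0.956, 0.294, -0.0], [0.294, -0.956, -0.0], [-0.0, -0.0, -1.0]]
ft_force: [0.0, -0.3, -0.7]
grip_width: 0.697
gripper_force: 0.0
```

```bash
python3 go.py green
python3 - <<'E'
from cell import bot;import cv2,numpy as np
a=bot.snapshot('scene')['pixels'][160:270,270:390,::-1];b=bot.snapshot('top')['pixels'][140:250,240:360,::-1]
p=cv2.convertScaleAbs(np.hstack([a,b]),alpha=2,beta=10);cv2.imwrite('pics/g4.png',cv2.resize(p,None,fx=3.3,fy=3.3,interpolation=cv2.INTER_CUBIC))
E
```

```text
t 4.0 pos [0.5787 0.0786 0.0213] w 0.697 F 0.0 [ 0.  -0.3 -0.7] tilt [-1.e-04 -0.e+00 -1.e+00] yaw 17.1
green units [ 0.06 -0.08 -2.72]
```

View pics/g4.png

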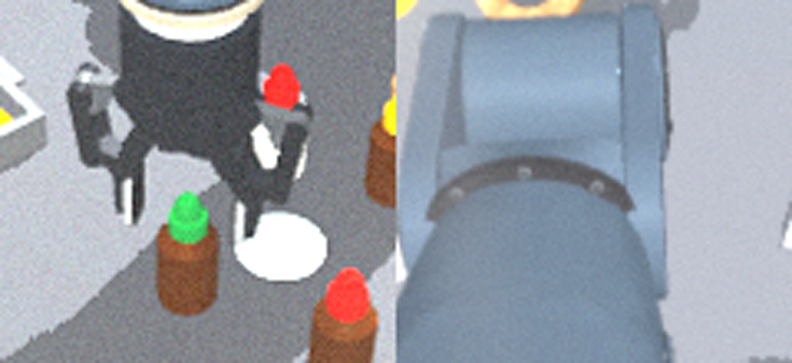

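The tips, at (130,222) and (240,240), look roughly 20 mm higher on the bottle than expected. That explains the collar-width closure and the upward force. I'll descend further in small steps, watching the force.

>>> arm_command --rows '[[-0.4, [0.06, -0.1, 0.1], [0, 0, 0]], [-0.4, [0.06, -0.1, 0.2], [0, 0, 0]], [-0.4, [0.06, -0.1, 0.3], [0, 0, 0]], [-0.4, [0.06, -0.1, 0.3], [0, 0, 0]]]'

```text
time: 4.5
tool_pos: [0.5793, 0.0832, 0.0084]
eef_rot: [[0.956, 0.294, -0.001], [0.294, -0.956, -0.0], [-0.001, -0.0, -1.0]]
ft_force: [0.1, 0.1, 0.6]
grip_width: 0.698
gripper_force: 0.0
```

```bash
python3 go.py green
python3 - <<'E'
from cell import bot;import cv2,numpy as np
a=bot.snapshot('scene')['pixels'][160:270,270:390,::-1]
p=cv2.convertScaleAbs(a,alpha=2,beta=10);cv2.imwrite('pics/g5.png',cv2.resize(p,None,fx=4,fy=4,interpolation=cv2.INTER_CUBIC))
E
```

```text
t 4.5 pos [0.5793 0.0832 0.0084] w 0.698 F 0.0 [0.1 0.1 0.6] tilt [-1.4e-03 -1.0e-04 -1.0e+00] yaw 17.1
green units [ 0.01  0.03 -3.04]
```

View pics/g5.png

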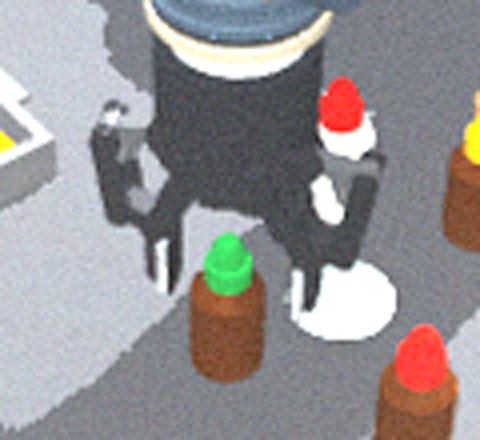

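>>> arm_command --rows '[[0.3, [0, 0, 0], [0, 0, 0]], [0.3, [0, 0, 0], [0, 0, 0]], [0.3, [0, 0, 0], [0, 0, 0]], [0.3, [0, 0, 0], [0, 0, 0]]]' --squeeze 30

```text
time: 4.95
tool_pos: [0.5801, 0.0831, 0.0096]
eef_rot: [[0.956, 0.294, 0.001], [0.294, -0.956, 0.0], [0.001, 0.0, -1.0]]
ft_force: [-0.1, -1.1, 2.9]
grip_width: 0.423
gripper_force: 29.9
```

```bash
python3 go.py green
python3 - <<'E'
from cell import bot;import cv2,numpy as np
a=bot.snapshot('scene')['pixels'][160:270,270:390,::-1]
p=cv2.convertScaleAbs(a,alpha=2,beta=10);cv2.imwrite('pics/g6.png',cv2.resize(p,None,fx=4,fy=4,interpolation=cv2.INTER_CUBIC))
E
```

```text
t 4.95 pos [0.5801 0.0831 0.0096] w 0.423 F 29.94309514608176 [-0.1 -1.1  2.9] tilt [ 7.e-04  0.e+00 -1.e+00] yaw 17.1
green units [-0.01  0.02 -3.01]
```

View pics/g6.png

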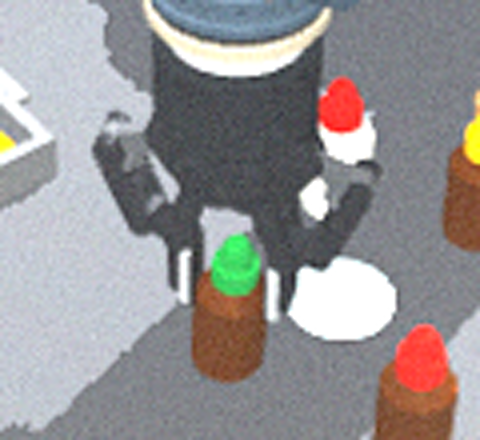

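Width 0.42 means the pads are on the top edge of the body, and the bulb leans right, to (236,250). So the grip is still slightly high. I'll reopen, go 10 mm lower and regrip.

>>> arm_command --rows '[[-0.1, [0, 0, 0], [0, 0, 0]], [-0.4, [0, 0, 0], [0, 0, 0]], [-0.4, [0, 0, 0.05], [0, 0, 0]], [-0.4, [0, 0.02, 0.15], [0, 0, 0]], [-0.4, [0, 0.02, 0.24], [0, 0, 0]], [-0.4, [0, 0.02, 0.24], [0, 0, 0]]]'

```text
time: 5.6
tool_pos: [0.5796, 0.0823, -0.0011]
eef_rot: [[0.956, 0.294, -0.001], [0.294, -0.956, -0.0], [-0.001, -0.0, -1.0]]
ft_force: [0.2, 0.3, -0.6]
grip_width: 0.696
gripper_force: 0.0
```

>>> arm_command --rows '[[0.2, [0, 0, 0], [0, 0, 0]], [0.3, [0, 0, 0], [0, 0, 0]], [0.3, [0, 0, 0], [0, 0, 0]], [0.3, [0, 0, 0], [0, 0, 0]], [0.3, [0, 0, 0], [0, 0, 0]]]' --squeeze 40

```text
time: 6.1
tool_pos: [0.5803, 0.0824, -0.0001]
eef_rot: [[0.956, 0.294, 0.0], [0.294, -0.956, 0.0], [0.0, 0.0, -1.0]]
ft_force: [0.4, 1.4, 3.4]
grip_width: 0.428
gripper_force: 40.4
```

```bash
python3 go.py green
python3 - <<'E'
from cell import bot;import cv2,numpy as np
a=bot.snapshot('scene')['pixels'][160:270,270:390,::-1]
p=cv2.convertScaleAbs(a,alpha=2,beta=10);cv2.imwrite('pics/g7.png',cv2.resize(p,None,fx=4,fy=4,interpolation=cv2.INTER_CUBIC))
E
```

```text
t 6.1 pos [ 5.803e-01  8.240e-02 -1.000e-04] w 0.428 F 40.36709096515551 [0.4 1.4 3.4] tilt [ 5.e-04  1.e-04 -1.e+00] yaw 17.1
green units [-0.01  0.   -3.25]
```

View pics/g7.png

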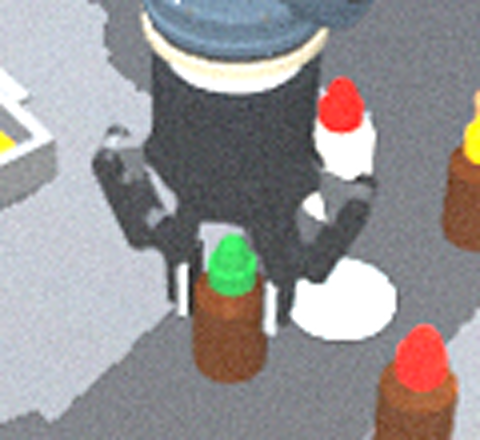

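The bottle is now upright in the grip, with the bulb at (232,262) over the body at (229,330) and width 0.43 on the straight body. I'll lift and carry it to the green pad.

>>> arm_command --rows '[[0.4, [0, 0, -0.2], [0, 0, 0]], [0.4, [0, 0, -0.7], [0, 0, 0]], [0.4, [0, 0, -1.4], [0, 0, 0]], [0.4, [0, 0, -2.1], [0, 0, 0]], [0.4, [0, 0, -2.75], [0, 0, 0]], [0.4, [0, 0, -2.75], [0, 0, 0]]]' --squeeze 50

```text
time: 6.75
tool_pos: [0.5818, 0.0825, 0.1134]
eef_rot: [[0.956, 0.294, 0.006], [0.294, -0.956, 0.0], [0.005, 0.001, -1.0]]
ft_force: [-0.1, 0.4, -1.0]
grip_width: 0.428
gripper_force: 50.2
```

```bash
sed -i 's/,\.13\])/,.11])/' go.py; python3 go.py Pgreen
python3 - <<'E'
from cell import bot; from h import *
o=bot.get_obs();s=bot.snapshot('scene');K,d,R,t=prep(s)
q=o["tool_pos"]+[0,0,.073]
u=cv2.projectPoints(q,s['rvec'],t,K,d)[0].ravel();print(u,blob(s,"green",u,20))
E
```

```text
t 6.75 pos [0.5818 0.0825 0.1134] w 0.428 F 50.17444003606215 [-0.1  0.4 -1. ] tilt [ 5.6e-03  3.0e-04 -1.0e+00] yaw 17.1
Pgreen units [-2.06  6.96  0.08]
[327.34379066 179.03733834] (array([327.99441341, 182.58659218]), (np.int32(322), np.int32(174), np.int32(13), np.int32(17), np.int32(179)))
```

>>> arm_command --rows '[[0.4, [-0.3, 1.0, 0], [0, 0, 0]], [0.4, [-0.6, 2.0, 0], [0, 0, 0]], [0.4, [-0.9, 3.0, 0], [0, 0, 0]], [0.4, [-1.2, 4.0, 0], [0, 0, 0]], [0.4, [-1.5, 5.0, 0], [0, 0, 0]], [0.4, [-1.8, 6.0, 0], [0, 0, 0]], [0.4, [-2.06, 6.96, 0], [0, 0, 0]], [0.4, [-2.06, 6.96, 0], [0, 0, 0]]]'

```text
time: 7.6
tool_pos: [0.5823, -0.212, 0.1082]
eef_rot: [[0.957, 0.291, -0.001], [0.291, -0.957, -0.0], [-0.001, -0.0, -1.0]]
ft_force: [-0.3, 0.5, -0.9]
grip_width: 0.427
gripper_force: 50.3
```

```bash
python3 go.py Pgreen
```

```text
t 7.6 pos [ 0.5823 -0.212   0.1082] w 0.427 F 50.3458441933617 [-0.3  0.5 -0.9] tilt [-1.5e-03 -1.0e-04 -1.0e+00] yaw 16.9
Pgreen units [ 0.09 -0.08 -0.05]
```

>>> arm_command --rows '[[0.4, [0.06, -0.05, 0], [0, 0, 0]], [0.4, [0.06, -0.05, 0.6], [0, 0, 0]], [0.4, [0.06, -0.05, 1.2], [0, 0, 0]], [0.4, [0.06, -0.05, 1.8], [0, 0, 0]], [0.4, [0.06, -0.05, 2.2], [0, 0, 0]], [0.4, [0.06, -0.05, 2.2], [0, 0, 0]], [0.4, [0.06, -0.05, 2.2], [0, 0, 0]]]'

```text
time: 8.3
tool_pos: [0.5853, -0.2048, 0.022]
eef_rot: [[0.955, 0.295, 0.0], [0.295, -0.955, 0.0], [0.0, -0.0, -1.0]]
ft_force: [0.3, 0.2, -0.7]
grip_width: 0.42
gripper_force: 50.3
```

```bash
python3 go.py Pgreen
python3 - <<'E'
from cell import bot;import cv2,numpy as np
a=bot.snapshot('scene')['pixels'][130:260,180:320,::-1]
p=cv2.convertScaleAbs(a,alpha=2,beta=10);cv2.imwrite('pics/g8.png',cv2.resize(p,None,fx=4,fy=4,interpolation=cv2.INTER_CUBIC))
E
```

```text
t 8.3 pos [ 0.5853 -0.2048  0.022 ] w 0.42 F 50.34348845249042 [ 0.3  0.2 -0.7] tilt [ 0.  0. -1.] yaw 17.2
Pgreen units [-0.03  0.07 -2.2 ]
```

View pics/g8.png

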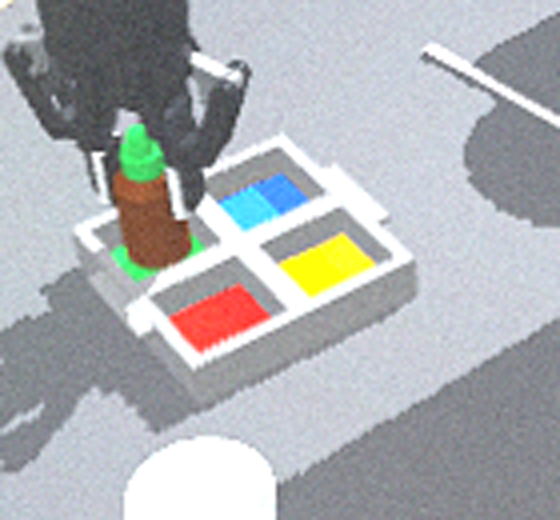

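The bottle hangs over the green bay at (160,250), upright once the camera's 12° perspective lean is counted. The tips are clear of the walls, so I'll lower the last 14 mm.

>>> arm_command --rows '[[0.4, [-0.03, 0.05, 0.1], [0, 0, 0]], [0.4, [-0.03, 0.05, 0.2], [0, 0, 0]], [0.4, [-0.03, 0.05, 0.3], [0, 0, 0]], [0.4, [-0.03, 0.05, 0.34], [0, 0, 0]], [0.4, [-0.03, 0.05, 0.34], [0, 0, 0]], [0.4, [-0.03, 0.05, 0.34], [0, 0, 0]]]'

```text
time: 8.95
tool_pos: [0.5845, -0.2076, 0.0081]
eef_rot: [[0.956, 0.294, 0.0], [0.294, -0.956, -0.0], [0.0, 0.0, -1.0]]
ft_force: [0.4, -0.1, -1.0]
grip_width: 0.421
gripper_force: 50.4
```

>>> arm_command --rows '[[0.4, [0, 0, 0.02], [0, 0, 0]], [0.4, [0, 0, 0.05], [0, 0, 0]], [0.4, [0, 0, 0.05], [0, 0, 0]], [0.4, [0, 0, 0.05], [0, 0, 0]]]'

```text
time: 9.35
tool_pos: [0.5847, -0.2077, 0.0079]
eef_rot: [[0.956, 0.294, 0.001], [0.294, -0.956, -0.0], [0.001, 0.0, -1.0]]
ft_force: [-7.7, 2.3, 18.7]
grip_width: 0.42
gripper_force: 52.3
```

>>> arm_command --rows '[[0.4, [0, 0, -0.04], [0, 0, 0]], [0.1, [0, 0, -0.04], [0, 0, 0]], [-0.1, [0, 0, -0.04], [0, 0, 0]], [-0.3, [0, 0, -0.04], [0, 0, 0]], [-0.3, [0, 0, -0.04], [0, 0, 0]]]'

```text
time: 9.85
tool_pos: [0.5844, -0.2075, 0.0075]
eef_rot: [[0.956, 0.294, -0.0], [0.294, -0.956, 0.0], [-0.0, -0.0, -1.0]]
ft_force: [0.2, 0.2, 0.6]
grip_width: 0.647
gripper_force: 0.0
```

>>> arm_command --rows '[[-0.3, [0, 0, -0.6], [0, 0, 0]], [-0.3, [0, 0, -1.4], [0, 0, 0]], [-0.3, [0, 0, -2.2], [0, 0, 0]], [-0.4, [0, 0, -3.0], [0, 0, 0]], [-0.4, [0, 0, -3.0], [0, 0, 0]]]'

```text
time: 10.35
tool_pos: [0.5865, -0.2085, 0.1321]
eef_rot: [[0.956, 0.294, 0.006], [0.294, -0.956, -0.003], [0.005, 0.005, -1.0]]
ft_force: [1.2, 0.4, 0.2]
grip_width: 0.701
gripper_force: 0.0
```

```bash
sed -i 's/,\.11\])/,.12])/' go.py; python3 go.py red yellow
```

```text
t 10.35 pos [ 0.5865 -0.2085  0.1321] w 0.701 F 0.0 [1.2 0.4 0.2] tilt [ 0.0065 -0.0029 -1.    ] yaw 17.1
red units [ 2.81 -9.54  0.27]
yellow units [-1.2  -9.64  0.25]
```

>>> arm_command --rows '[[-0.4, [0.35, -1.2, 0], [0, 0, 0]], [-0.4, [0.7, -2.4, 0], [0, 0, 0]], [-0.4, [1.05, -3.6, 0.1], [0, 0, 0]], [-0.4, [1.4, -4.8, 0.2], [0, 0, 0]], [-0.4, [1.75, -6.0, 0.25], [0, 0, 0]], [-0.4, [2.1, -7.2, 0.25], [0, 0, 0]], [-0.4, [2.45, -8.4, 0.25], [0, 0, 0]], [-0.4, [2.81, -9.54, 0.25], [0, 0, 0]]]'

```text
time: 11.15
tool_pos: [0.5789, 0.1923, 0.117]
eef_rot: [[0.956, 0.295, -0.001], [0.295, -0.956, -0.0], [-0.001, -0.0, -1.0]]
ft_force: [0.2, 0.2, -0.1]
grip_width: 0.705
gripper_force: 0.0
```

>>> arm_command --rows '[[-0.4, [0, 0, 0], [0, 0, 0]], [-0.4, [0, 0, 0], [0, 0, 0]], [-0.4, [0, 0, 0], [0, 0, 0]]]'

```text
time: 11.45
tool_pos: [0.5794, 0.1892, 0.1172]
eef_rot: [[0.956, 0.294, -0.001], [0.294, -0.956, -0.0], [-0.001, 0.0, -1.0]]
ft_force: [-0.3, -0.5, 0.3]
grip_width: 0.701
gripper_force: 0.0
```

```bash
python3 go.py red
python3 - <<'E'
from cell import bot; from h import *
t=bot.snapshot('top');A=blob(t,"green",(409,189),20);print(A)
# green pad may merge; check red bottle top unaffected
s=bot.snapshot('scene');print(blob(s,"red",(375,250),16),blob(s,"green",(220,185),25))
E
```

```text
t 11.45 pos [0.5794 0.1892 0.1172] w 0.701 F 0.0 [-0.3 -0.5  0.3] tilt [-8.e-04 -4.e-04 -1.e+00] yaw 17.1
red units [ 0.05  0.01 -0.07]
(array([405.66013072, 191.52287582]), (np.int32(397), np.int32(178), np.int32(21), np.int32(24), np.int32(153)))
(array([375.09036145, 249.92771084]), (np.int32(369), np.int32(242), np.int32(13), np.int32(16), np.int32(166))) (array([214.97435897, 172.71794872]), (np.int32(210), np.int32(166), np.int32(11), np.int32(14), np.int32(117)))
```

>>> arm_command --rows '[[-0.4, [0.05, 0, 0.8], [0, 0, 0]], [-0.4, [0.05, 0, 1.6], [0, 0, 0]], [-0.4, [0.05, 0, 2.3], [0, 0, 0]], [-0.4, [0.05, 0, 2.7], [0, 0, 0]], [-0.4, [0.05, 0, 2.92], [0, 0, 0]], [-0.4, [0.05, 0, 2.92], [0, 0, 0]]]'

```text
time: 12.15
tool_pos: [0.5813, 0.1903, 0.0005]
eef_rot: [[0.956, 0.294, -0.001], [0.294, -0.956, -0.0], [-0.001, -0.0, -1.0]]
ft_force: [-1.0, -1.2, 0.8]
grip_width: 0.699
gripper_force: 0.0
```

>>> arm_command --rows '[[0.2, [0, 0, 0], [0, 0, 0]], [0.4, [0, 0, 0], [0, 0, 0]], [0.4, [0, 0, 0], [0, 0, 0]], [0.4, [0, 0, 0], [0, 0, 0]], [0.4, [0, 0, 0], [0, 0, 0]], [0.4, [0, 0, 0], [0, 0, 0]]]' --squeeze 50

```text
time: 12.75
tool_pos: [0.5825, 0.191, 0.0025]
eef_rot: [[0.956, 0.294, 0.003], [0.294, -0.956, 0.0], [0.003, 0.0, -1.0]]
ft_force: [-0.2, -1.0, 6.1]
grip_width: 0.424
gripper_force: 50.2
```

>>> arm_command --rows '[[0.4, [0, 0, -0.2], [0, 0, 0]], [0.4, [0, 0, -0.7], [0, 0, 0]], [0.4, [0, 0, -1.4], [0, 0, 0]], [0.4, [0, 0, -2.1], [0, 0, 0]], [0.4, [0, 0, -2.75], [0, 0, 0]], [0.4, [0, 0, -2.75], [0, 0, 0]], [0.4, [0, 0, -2.75], [0, 0, 0]]]'

```text
time: 13.45
tool_pos: [0.5815, 0.1909, 0.1115]
eef_rot: [[0.956, 0.294, 0.001], [0.294, -0.956, 0.0], [0.001, -0.0, -1.0]]
ft_force: [-0.6, 0.3, -1.1]
grip_width: 0.419
gripper_force: 50.2
```

```bash
sed -i 's/,\.12\])/,.11])/' go.py; python3 go.py Pred
cat > chk.py <<'E'
import sys
from cell import bot; from h import *
# held-bottle check: bulb centroid vs expectation (green gave +0.6,+3.5 px), and body axis lean
o=bot.get_obs();s=bot.snapshot('scene');K,d,R,t=prep(s)
q=np.array([o["tool_pos"]+[0,0,.073],o["tool_pos"]+[0,0,.0]])
u=cv2.projectPoints(q,s['rvec'],t,K,d)[0].reshape(-1,2);b=blob(s,sys.argv[1],u[0],20);print("exp",u[0].round(1),"got",b[0].round(1),"diff",(b[0]-u[0]).round(1))
h=cv2.cvtColor(s["pixels"],cv2.COLOR_RGB2HSV);y,x=np.mgrid[:400,:640]
m=((h[...,0]<14)&(h[...,1]>120)&(h[...,2]<110)&(np.abs(x-u[0,0])<16)&(y>b[0][1]+6)&(y<u[1,1]+14)).astype(np.uint8)
n,l,st,c=cv2.connectedComponentsWithStats(m);i=1+np.argmax(st[1:,4]);print("body",c[i].round(1),st[i],"lean du/dv got",round((c[i][0]-b[0][0])/(c[i][1]-b[0][1]),3),"vertical",round((u[1,0]-u[0,0])/(u[1,1]-u[0,1]),3))
E
python3 chk.py red
```

```text
t 13.45 pos [0.5815 0.1909 0.1115] w 0.419 F 50.24099766975269 [-0.6  0.3 -1.1] tilt [ 1.e-03  3.e-04 -1.e+00] yaw 17.1
Pred units [-1.81  8.14  0.04]
exp [381.2 202.4] got [381.5 207.3] diff [0.3 4.9]
body [378.7 226.7] [368 214  23  27 494] lean du/dv got -0.144 vertical -0.126
```

>>> arm_command --rows '[[0.4, [-0.24, 1.1, 0], [0, 0, 0]], [0.4, [-0.48, 2.2, 0], [0, 0, 0]], [0.4, [-0.72, 3.3, 0], [0, 0, 0]], [0.4, [-0.96, 4.4, 0], [0, 0, 0]], [0.4, [-1.2, 5.5, 0], [0, 0, 0]], [0.4, [-1.44, 6.6, 0], [0, 0, 0]], [0.4, [-1.7, 7.6, 0], [0, 0, 0]], [0.4, [-1.81, 8.14, 0], [0, 0, 0]]]'

```text
time: 14.3
tool_pos: [0.6072, -0.1447, 0.1095]
eef_rot: [[0.956, 0.292, -0.002], [0.292, -0.956, 0.0], [-0.002, -0.001, -1.0]]
ft_force: [-0.3, 0.2, -1.7]
grip_width: 0.419
gripper_force: 50.3
```

>>> arm_command --rows '[[0.4, [0, 0, 0], [0, 0, 0]], [0.4, [0, 0, 0], [0, 0, 0]], [0.4, [0, 0, 0.6], [0, 0, 0]], [0.4, [0, 0, 1.2], [0, 0, 0]], [0.4, [0, 0, 1.8], [0, 0, 0]], [0.4, [0, 0, 2.2], [0, 0, 0]], [0.4, [0, 0, 2.2], [0, 0, 0]], [0.4, [0, 0, 2.2], [0, 0, 0]]]'

```text
time: 15.1
tool_pos: [0.6084, -0.1412, 0.0233]
eef_rot: [[0.955, 0.295, 0.0], [0.295, -0.955, 0.0], [0.0, 0.0, -1.0]]
ft_force: [-0.3, -0.1, -0.2]
grip_width: 0.42
gripper_force: 50.3
```

```bash
python3 go.py Pred
```

```text
t 15.1 pos [ 0.6084 -0.1412  0.0233] w 0.42 F 50.3211513790302 [-0.3 -0.1 -0.2] tilt [ 1.e-04  0.e+00 -1.e+00] yaw 17.2
Pred units [-0.01  0.   -2.17]
```

Lowering to TCP z ≈ 0.0115, then feeling for contact.

>>> arm_command --rows '[[0.4, [0, 0, 0.1], [0, 0, 0]], [0.4, [0, 0, 0.2], [0, 0, 0]], [0.4, [0, 0, 0.28], [0, 0, 0]], [0.4, [0, 0, 0.28], [0, 0, 0]], [0.4, [0, 0, 0.28], [0, 0, 0]]]'

```text
time: 15.6
tool_pos: [0.6081, -0.1417, 0.0117]
eef_rot: [[0.956, 0.294, 0.0], [0.294, -0.956, 0.0], [0.0, 0.0, -1.0]]
ft_force: [-0.1, 1.0, -0.3]
grip_width: 0.421
gripper_force: 50.3
```

>>> arm_command --rows '[[0.4, [0, 0, 0.03], [0, 0, 0]], [0.4, [0, 0, 0.05], [0, 0, 0]], [0.4, [0, 0, 0.05], [0, 0, 0]], [0.4, [0, 0, 0.05], [0, 0, 0]]]'

```text
time: 16.0
tool_pos: [0.6085, -0.1418, 0.0105]
eef_rot: [[0.956, 0.294, 0.001], [0.294, -0.956, -0.0], [0.001, 0.0, -1.0]]
ft_force: [-2.0, 0.1, 7.1]
grip_width: 0.421
gripper_force: 51.0
```

Contact at 0.0105, as predicted. I'll release and retreat.

>>> arm_command --rows '[[0.4, [0, 0, -0.01], [0, 0, 0]], [0.1, [0, 0, -0.01], [0, 0, 0]], [-0.1, [0, 0, -0.01], [0, 0, 0]], [-0.3, [0, 0, -0.01], [0, 0, 0]], [-0.3, [0, 0, -0.01], [0, 0, 0]]]'

```text
time: 16.5
tool_pos: [0.6081, -0.1417, 0.01]
eef_rot: [[0.956, 0.294, -0.0], [0.294, -0.956, 0.0], [-0.0, -0.0, -1.0]]
ft_force: [0.5, 0.9, 0.2]
grip_width: 0.648
gripper_force: 0.0
```

>>> arm_command --rows '[[-0.3, [0, 0, -0.6], [0, 0, 0]], [-0.3, [0, 0, -1.4], [0, 0, 0]], [-0.3, [0, 0, -2.2], [0, 0, 0]], [-0.4, [0, 0, -2.9], [0, 0, 0]], [-0.4, [0, 0, -2.9], [0, 0, 0]]]'

```text
time: 17.0
tool_pos: [0.6101, -0.1422, 0.1302]
eef_rot: [[0.956, 0.294, 0.006], [0.294, -0.956, -0.002], [0.005, 0.004, -1.0]]
ft_force: [1.4, -0.2, -0.3]
grip_width: 0.702
gripper_force: 0.0
```

```bash
sed -i 's/,\.11\])/,.12])/' go.py; python3 go.py yellow
```

```text
t 17.0 pos [ 0.6101 -0.1422  0.1302] w 0.702 F 0.0 [ 1.4 -0.2 -0.3] tilt [ 0.0062 -0.0019 -1.    ] yaw 17.1
yellow units [-2.25 -8.24  0.21]
```

>>> arm_command --rows '[[-0.4, [-0.28, -1.03, 0], [0, 0, 0]], [-0.4, [-0.56, -2.06, 0], [0, 0, 0]], [-0.4, [-0.84, -3.09, 0.1], [0, 0, 0]], [-0.4, [-1.12, -4.12, 0.2], [0, 0, 0]], [-0.4, [-1.4, -5.15, 0.2], [0, 0, 0]], [-0.4, [-1.69, -6.18, 0.2], [0, 0, 0]], [-0.4, [-1.97, -7.21, 0.2], [0, 0, 0]], [-0.4, [-2.25, -8.24, 0.2], [0, 0, 0]]]'

```text
time: 17.8
tool_pos: [0.4236, 0.1479, 0.1176]
eef_rot: [[0.956, 0.294, -0.001], [0.294, -0.956, -0.0], [-0.001, -0.0, -1.0]]
ft_force: [-0.7, -0.4, -0.9]
grip_width: 0.702
gripper_force: 0.0
```

>>> arm_command --rows '[[-0.4, [0, 0, 0], [0, 0, 0]], [-0.4, [0, 0, 0], [0, 0, 0]], [-0.4, [0, 0, 0], [0, 0, 0]]]'

```text
time: 18.1
tool_pos: [0.4254, 0.1463, 0.1178]
eef_rot: [[0.956, 0.294, -0.0], [0.294, -0.956, -0.0], [-0.0, 0.0, -1.0]]
ft_force: [0.2, 0.0, -0.2]
grip_width: 0.702
gripper_force: 0.0
```

```bash
python3 go.py yellow
```

```text
t 18.1 pos [0.4254 0.1463 0.1178] w 0.702 F 0.0 [ 0.2  0.  -0.2] tilt [-1.e-04 -1.e-04 -1.e+00] yaw 17.1
yellow units [ 0.04  0.02 -0.05]
```

>>> arm_command --rows '[[-0.4, [0.04, 0.02, 0.8], [0, 0, 0]], [-0.4, [0.04, 0.02, 1.6], [0, 0, 0]], [-0.4, [0.04, 0.02, 2.3], [0, 0, 0]], [-0.4, [0.04, 0.02, 2.7], [0, 0, 0]], [-0.4, [0.04, 0.02, 2.95], [0, 0, 0]], [-0.4, [0.04, 0.02, 2.95], [0, 0, 0]]]'

```text
time: 18.7
tool_pos: [0.4266, 0.1457, -0.0009]
eef_rot: [[0.956, 0.293, -0.002], [0.293, -0.956, -0.0], [-0.002, -0.0, -1.0]]
ft_force: [-0.1, 0.3, 0.8]
grip_width: 0.698
gripper_force: 0.0
```

>>> arm_command --rows '[[0.2, [0, 0, 0], [0, 0, 0]], [0.4, [0, 0, 0], [0, 0, 0]], [0.4, [0, 0, 0], [0, 0, 0]], [0.4, [0, 0, 0], [0, 0, 0]], [0.4, [0, 0, 0], [0, 0, 0]], [0.4, [0, 0, 0], [0, 0, 0]]]' --squeeze 50

```text
time: 19.3
tool_pos: [0.4277, 0.1466, 0.0011]
eef_rot: [[0.956, 0.294, 0.002], [0.294, -0.956, 0.0], [0.002, 0.0, -1.0]]
ft_force: [0.1, -2.8, 6.4]
grip_width: 0.423
gripper_force: 50.5
```

>>> arm_command --rows '[[0.4, [0, 0, -0.2], [0, 0, 0]], [0.4, [0, 0, -0.7], [0, 0, 0]], [0.4, [0, 0, -1.4], [0, 0, 0]], [0.4, [0, 0, -2.1], [0, 0, 0]], [0.4, [0, 0, -2.8], [0, 0, 0]], [0.4, [0, 0, -2.8], [0, 0, 0]], [0.4, [0, 0, -2.8], [0, 0, 0]]]'

```text
time: 20.0
tool_pos: [0.4269, 0.1466, 0.1126]
eef_rot: [[0.956, 0.294, 0.001], [0.294, -0.956, 0.0], [0.001, 0.0, -1.0]]
ft_force: [-0.2, -0.1, -0.9]
grip_width: 0.417
gripper_force: 50.2
```

```bash
sed -i 's/,\.12\])/,.11])/' go.py; python3 go.py Pyellow; python3 chk.py yellow
```

```text
t 20.0 pos [0.4269 0.1466 0.1126] w 0.417 F 50.198504094171874 [-0.2 -0.1 -0.9] tilt [ 1.4e-03  4.0e-04 -1.0e+00] yaw 17.1
Pyellow units [0.78 7.16 0.07]
exp [398.  147.9] got [398.  151.6] diff [0.1 3.7]
body [395.2 170.3] [386 158  20  27 411] lean du/dv got -0.15 vertical -0.141
```

>>> arm_command --rows '[[0.4, [0.11, 1.0, 0], [0, 0, 0]], [0.4, [0.22, 2.0, 0], [0, 0, 0]], [0.4, [0.33, 3.0, 0], [0, 0, 0]], [0.4, [0.44, 4.0, 0], [0, 0, 0]], [0.4, [0.55, 5.0, 0], [0, 0, 0]], [0.4, [0.66, 6.0, 0], [0, 0, 0]], [0.4, [0.74, 6.8, 0], [0, 0, 0]], [0.4, [0.78, 7.16, 0], [0, 0, 0]]]'

```text
time: 20.85
tool_pos: [0.541, -0.1201, 0.1107]
eef_rot: [[0.956, 0.293, -0.002], [0.293, -0.956, 0.0], [-0.002, -0.001, -1.0]]
ft_force: [0.5, 0.7, -0.6]
grip_width: 0.42
gripper_force: 50.3
```

>>> arm_command --rows '[[0.4, [0, 0, 0], [0, 0, 0]], [0.4, [0, 0, 0], [0, 0, 0]], [0.4, [0, 0, 0.6], [0, 0, 0]], [0.4, [0, 0, 1.2], [0, 0, 0]], [0.4, [0, 0, 1.8], [0, 0, 0]], [0.4, [0, 0, 2.2], [0, 0, 0]], [0.4, [0, 0, 2.2], [0, 0, 0]], [0.4, [0, 0, 2.2], [0, 0, 0]]]'

```text
time: 21.65
tool_pos: [0.5408, -0.117, 0.0245]
eef_rot: [[0.955, 0.295, -0.0], [0.295, -0.955, 0.0], [-0.0, -0.0, -1.0]]
ft_force: [0.1, -0.1, -0.4]
grip_width: 0.422
gripper_force: 50.3
```

```bash
python3 go.py Pyellow
```

```text
t 21.65 pos [ 0.5408 -0.117   0.0245] w 0.422 F 50.265765061745356 [ 0.1 -0.1 -0.4] tilt [-4.e-04  2.e-04 -1.e+00] yaw 17.2
Pyellow units [-0.    0.02 -2.14]
```

>>> arm_command --rows '[[0.4, [0, 0.02, 0.12], [0, 0, 0]], [0.4, [0, 0.02, 0.24], [0, 0, 0]], [0.4, [0, 0.02, 0.35], [0, 0, 0]], [0.4, [0, 0.02, 0.35], [0, 0, 0]], [0.4, [0, 0.02, 0.35], [0, 0, 0]]]'

```text
time: 22.15
tool_pos: [0.5411, -0.1188, 0.01]
eef_rot: [[0.956, 0.294, -0.0], [0.294, -0.956, 0.0], [-0.0, -0.0, -1.0]]
ft_force: [0.2, -0.0, -0.8]
grip_width: 0.421
gripper_force: 50.3
```

>>> arm_command --rows '[[0.4, [0, 0, 0.03], [0, 0, 0]], [0.4, [0, 0, 0.05], [0, 0, 0]], [0.4, [0, 0, 0.05], [0, 0, 0]], [0.4, [0, 0, 0.05], [0, 0, 0]]]'

```text
time: 22.55
tool_pos: [0.5415, -0.1189, 0.0091]
eef_rot: [[0.956, 0.294, 0.001], [0.294, -0.956, -0.0], [0.001, 0.0, -1.0]]
ft_force: [-3.4, 0.4, 11.6]
grip_width: 0.419
gripper_force: 51.5
```

>>> arm_command --rows '[[0.4, [0, 0, -0.02], [0, 0, 0]], [0.1, [0, 0, -0.02], [0, 0, 0]], [-0.1, [0, 0, -0.02], [0, 0, 0]], [-0.3, [0, 0, -0.02], [0, 0, 0]], [-0.3, [0, 0, -0.02], [0, 0, 0]]]'

```text
time: 23.05
tool_pos: [0.5412, -0.1188, 0.0088]
eef_rot: [[0.956, 0.294, -0.0], [0.294, -0.956, 0.0], [-0.0, -0.0, -1.0]]
ft_force: [-0.1, 0.6, -0.0]
grip_width: 0.652
gripper_force: 0.0
```

>>> arm_command --rows '[[-0.3, [0, 0, -0.6], [0, 0, 0]], [-0.3, [0, 0, -1.4], [0, 0, 0]], [-0.3, [0, 0, -2.2], [0, 0, 0]], [-0.4, [0, 0, -2.9], [0, 0, 0]], [-0.4, [0, 0, -2.9], [0, 0, 0]]]'

```text
time: 23.55
tool_pos: [0.5431, -0.1193, 0.1285]
eef_rot: [[0.956, 0.294, 0.006], [0.294, -0.956, -0.002], [0.005, 0.004, -1.0]]
ft_force: [1.3, -0.8, -0.1]
grip_width: 0.701
gripper_force: 0.0
```

```bash
sed -i 's/,\.11\])/,.12])/' go.py; python3 go.py blue
```

```text
t 23.55 pos [ 0.5431 -0.1193  0.1285] w 0.701 F 0.0 [ 1.3 -0.8 -0.1] tilt [ 0.0059 -0.0019 -1.    ] yaw 17.1
blue units [  0.29 -11.32   0.17]
```

>>> arm_command --rows '[[-0.4, [0.03, -1.15, 0], [0, 0, 0]], [-0.4, [0.06, -2.3, 0], [0, 0, 0]], [-0.4, [0.09, -3.45, 0], [0, 0, 0]], [-0.4, [0.12, -4.6, 0], [0, 0, 0]], [-0.4, [0.15, -5.75, 0.1], [0, 0, 0]], [-0.4, [0.18, -6.9, 0.17], [0, 0, 0]], [-0.4, [0.21, -8.05, 0.17], [0, 0, 0]], [-0.4, [0.24, -9.2, 0.17], [0, 0, 0]]]'

```text
time: 24.35
tool_pos: [0.4409, 0.2373, 0.1174]
eef_rot: [[0.956, 0.294, -0.001], [0.294, -0.956, -0.0], [-0.001, 0.0, -1.0]]
ft_force: [1.0, 0.0, 0.3]
grip_width: 0.701
gripper_force: 0.0
```

>>> arm_command --rows '[[-0.4, [0.03, -1.1, 0], [0, 0, 0]], [-0.4, [0.05, -2.12, 0], [0, 0, 0]], [-0.4, [0.05, -2.12, 0], [0, 0, 0]], [-0.4, [0.05, -2.12, 0], [0, 0, 0]], [-0.4, [0.05, -2.12, 0], [0, 0, 0]]]'

```text
time: 24.85
tool_pos: [0.419, 0.3164, 0.1176]
eef_rot: [[0.956, 0.294, -0.001], [0.294, -0.956, -0.001], [-0.001, 0.0, -1.0]]
ft_force: [0.5, -0.1, -0.7]
grip_width: 0.704
gripper_force: 0.0
```

```bash
python3 go.py blue
```

```text
t 24.85 pos [0.419  0.3164 0.1176] w 0.704 F 0.0 [ 0.5 -0.1 -0.7] tilt [-7.e-04 -6.e-04 -1.e+00] yaw 17.1
blue units [ 0.05  0.   -0.06]
```

>>> arm_command --rows '[[-0.4, [0.05, 0, 0.8], [0, 0, 0]], [-0.4, [0.05, 0, 1.6], [0, 0, 0]], [-0.4, [0.05, 0, 2.3], [0, 0, 0]], [-0.4, [0.05, 0, 2.7], [0, 0, 0]], [-0.4, [0.05, 0, 2.95], [0, 0, 0]], [-0.4, [0.05, 0, 2.95], [0, 0, 0]]]'

```text
time: 25.45
tool_pos: [0.4207, 0.3168, -0.0008]
eef_rot: [[0.956, 0.293, -0.002], [0.293, -0.956, -0.001], [-0.002, 0.001, -1.0]]
ft_force: [0.4, -0.2, 0.5]
grip_width: 0.692
gripper_force: 0.0
```

>>> arm_command --rows '[[0.2, [0, 0, 0], [0, 0, 0]], [0.4, [0, 0, 0], [0, 0, 0]], [0.4, [0, 0, 0], [0, 0, 0]], [0.4, [0, 0, 0], [0, 0, 0]], [0.4, [0, 0, 0], [0, 0, 0]], [0.4, [0, 0, 0], [0, 0, 0]]]' --squeeze 50

```text
time: 26.05
tool_pos: [0.4217, 0.3183, 0.0013]
eef_rot: [[0.956, 0.295, 0.002], [0.295, -0.956, 0.001], [0.002, -0.0, -1.0]]
ft_force: [-0.0, -1.8, 7.0]
grip_width: 0.417
gripper_force: 50.7
```

>>> arm_command --rows '[[0.4, [0, 0, -0.2], [0, 0, 0]], [0.4, [0, 0, -0.7], [0, 0, 0]], [0.4, [0, 0, -1.4], [0, 0, 0]], [0.4, [0, 0, -2.1], [0, 0, 0]], [0.4, [0, 0, -2.8], [0, 0, 0]], [0.4, [0, 0, -2.8], [0, 0, 0]], [0.4, [0, 0, -2.8], [0, 0, 0]]]'

```text
time: 26.75
tool_pos: [0.4209, 0.3181, 0.1127]
eef_rot: [[0.956, 0.294, 0.001], [0.294, -0.956, 0.001], [0.001, -0.0, -1.0]]
ft_force: [0.1, -0.4, -1.9]
grip_width: 0.418
gripper_force: 50.1
```

```bash
sed -i 's/,\.12\])/,.115])/' go.py; python3 go.py Pblue; python3 chk.py blue
```

```text
t 26.75 pos [0.4209 0.3181 0.1127] w 0.418 F 50.07727922173217 [ 0.1 -0.4 -1.9] tilt [ 1.e-03  7.e-04 -1.e+00] yaw 17.1
Pblue units [-1.37 12.73 -0.06]
exp [483.8 177.7] got [483.4 181.2] diff [-0.4  3.5]
body [478.3 200.2] [468 188  24  27 456] lean du/dv got -0.27 vertical -0.312
```

>>> arm_command --rows '[[0.4, [-0.12, 1.1, -0.06], [0, 0, 0]], [0.4, [-0.24, 2.2, -0.06], [0, 0, 0]], [0.4, [-0.36, 3.3, -0.06], [0, 0, 0]], [0.4, [-0.47, 4.4, -0.06], [0, 0, 0]], [0.4, [-0.59, 5.5, -0.06], [0, 0, 0]], [0.4, [-0.71, 6.6, -0.06], [0, 0, 0]], [0.4, [-0.83, 7.7, -0.06], [0, 0, 0]], [0.4, [-0.95, 8.8, -0.06], [0, 0, 0]]]'

```text
time: 27.6
tool_pos: [0.4876, -0.0313, 0.1135]
eef_rot: [[0.956, 0.294, -0.002], [0.294, -0.956, 0.0], [-0.002, -0.001, -1.0]]
ft_force: [0.5, 0.4, -0.9]
grip_width: 0.421
gripper_force: 50.2
```

>>> arm_command --rows '[[0.4, [-0.12, 1.1, 0], [0, 0, 0]], [0.4, [-0.24, 2.2, 0], [0, 0, 0]], [0.4, [-0.36, 3.3, 0], [0, 0, 0]], [0.4, [-0.42, 3.93, 0], [0, 0, 0]], [0.4, [-0.42, 3.93, 0], [0, 0, 0]], [0.4, [-0.42, 3.93, 0], [0, 0, 0]], [0.4, [-0.42, 3.93, 0], [0, 0, 0]]]'

```text
time: 28.3
tool_pos: [0.5178, -0.1837, 0.1138]
eef_rot: [[0.955, 0.295, -0.001], [0.295, -0.955, 0.001], [-0.001, -0.001, -1.0]]
ft_force: [0.3, -0.8, -0.8]
grip_width: 0.417
gripper_force: 50.2
```

```bash
python3 go.py Pblue
```

```text
t 28.3 pos [ 0.5178 -0.1837  0.1138] w 0.417 F 50.21394170355052 [ 0.3 -0.8 -0.8] tilt [-1.5e-03  8.0e-04 -1.0e+00] yaw 17.2
Pblue units [ 0.01  0.02 -0.03]
```

>>> arm_command --rows '[[0.4, [0.01, 0.02, 0.6], [0, 0, 0]], [0.4, [0.01, 0.02, 1.2], [0, 0, 0]], [0.4, [0.01, 0.02, 1.8], [0, 0, 0]], [0.4, [0.01, 0.02, 2.2], [0, 0, 0]], [0.4, [0.01, 0.02, 2.4], [0, 0, 0]], [0.4, [0.01, 0.02, 2.55], [0, 0, 0]], [0.4, [0.01, 0.02, 2.55], [0, 0, 0]], [0.4, [0.01, 0.02, 2.55], [0, 0, 0]]]'

```text
time: 29.1
tool_pos: [0.5194, -0.1854, 0.0131]
eef_rot: [[0.956, 0.295, 0.001], [0.295, -0.956, -0.0], [0.001, 0.001, -1.0]]
ft_force: [-0.3, -0.6, 0.3]
grip_width: 0.422
gripper_force: 50.2
```

>>> arm_command --rows '[[0.4, [0, 0, 0.03], [0, 0, 0]], [0.4, [0, 0, 0.05], [0, 0, 0]], [0.4, [0, 0, 0.05], [0, 0, 0]], [0.4, [0, 0, 0.05], [0, 0, 0]]]'

```text
time: 29.5
tool_pos: [0.5191, -0.1855, 0.0106]
eef_rot: [[0.956, 0.294, 0.0], [0.294, -0.956, -0.0], [0.0, 0.0, -1.0]]
ft_force: [0.7, 0.6, -0.2]
grip_width: 0.419
gripper_force: 50.2
```

>>> arm_command --rows '[[0.4, [0, 0, 0.03], [0, 0, 0]], [0.4, [0, 0, 0.05], [0, 0, 0]], [0.4, [0, 0, 0.05], [0, 0, 0]], [0.4, [0, 0, 0.05], [0, 0, 0]]]'

```text
time: 29.9
tool_pos: [0.5192, -0.1855, 0.0093]
eef_rot: [[0.956, 0.294, 0.0], [0.294, -0.956, -0.0], [0.0, 0.0, -1.0]]
ft_force: [-3.8, 1.4, 11.1]
grip_width: 0.423
gripper_force: 51.4
```

>>> arm_command --rows '[[0.4, [0, 0, -0.02], [0, 0, 0]], [0.1, [0, 0, -0.02], [0, 0, 0]], [-0.1, [0, 0, -0.02], [0, 0, 0]], [-0.3, [0, 0, -0.02], [0, 0, 0]], [-0.3, [0, 0, -0.02], [0, 0, 0]]]'

```text
time: 30.4
tool_pos: [0.519, -0.1855, 0.0092]
eef_rot: [[0.956, 0.294, -0.0], [0.294, -0.956, 0.0], [-0.0, -0.0, -1.0]]
ft_force: [-0.4, -0.4, -0.2]
grip_width: 0.648
gripper_force: 0.0
```

>>> arm_command --rows '[[-0.3, [0, 0, -0.6], [0, 0, 0]], [-0.3, [0, 0, -1.4], [0, 0, 0]], [-0.3, [0, 0, -2.4], [0, 0, 0]], [-0.4, [0, 0, -3.4], [0, 0, 0]], [-0.4, [0, 0, -4.4], [0, 0, 0]], [-0.4, [0, 0, -4.4], [0, 0, 0]]]'

```text
time: 31.0
tool_pos: [0.5213, -0.1865, 0.1905]
eef_rot: [[0.956, 0.294, 0.008], [0.294, -0.956, -0.004], [0.007, 0.006, -1.0]]
ft_force: [-0.6, 1.2, -0.5]
grip_width: 0.703
gripper_force: 0.0
```

>>> arm_command --rows '[[-0.4, [-1, 1, 0], [0, 0, 0]], [-0.4, [-2, 2, 0], [0, 0, 0]], [-0.4, [-3, 3, 0], [0, 0, 0]], [-0.4, [-3.5, 4, 0], [0, 0, 0]], [-0.4, [-4, 5, 0], [0, 0, 0]], [-0.4, [-4, 5, 0], [0, 0, 0]], [-0.4, [-4, 5, 0], [0, 0, 0]], [-0.4, [-4, 5, 0], [0, 0, 0]]]'

```text
time: 31.8
tool_pos: [0.4251, -0.4226, 0.1847]
eef_rot: [[0.956, 0.295, -0.001], [0.295, -0.956, 0.001], [-0.0, -0.001, -1.0]]
ft_force: [0.6, -0.2, -0.3]
grip_width: 0.701
gripper_force: 0.0
```

```bash
python3 go.py
python3 - <<'E'
from cell import bot;from h import *
s=bot.snapshot('scene');t=bot.snapshot('top')
T={"red":(.608,-.1415),"yellow":(.541,-.118),"blue":(.5185,-.1845),"green":(.585,-.208)}
K,d,R,tv=prep(s)
for n,p in T.items():
    u=cv2.projectPoints(np.array([[*p,.081]]),s['rvec'],tv,K,d)[0].ravel();b=blob(s,n,u,12)
    print(n,"bulb diff px",(b[0]-u).round(1))
for n,c,a,b in [("white","red",(300,241),(355,187)),("flat","white",(206,202),(438,263))]: print(n,blob(t,c,a,12)[0].round(1),blob(s,c,b,16)[0].round(1))
p=np.hstack([s['pixels'][140:280,180:320],t['pixels'][130:270,320:460]])[:,:,::-1]
cv2.imwrite('pics/end.png',cv2.resize(p,None,fx=2.8,fy=2.8,interpolation=cv2.INTER_CUBIC))
E
```

```text
t 31.8 pos [ 0.4251 -0.4226  0.1847] w 0.701 F 0.0 [ 0.6 -0.2 -0.3] tilt [-6.0e-04  1.1e-03 -1.0e+00] yaw 17.1
red bulb diff px [0.3 3.4]
yellow bulb diff px [0.2 2.9]
blue bulb diff px [0.2 2.6]
green bulb diff px [0.7 3. ]
white [299.1 240.7] [354.9 186.5]
flat [204.4 200.6] [438.5 261.6]
```

View pics/end.png

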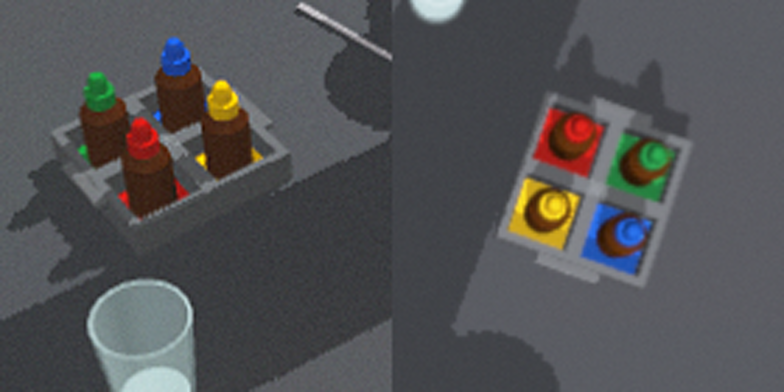

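All four bottles stand upright and centred on the pad of their colour: in the top half, red (570,135), green (645,160), yellow (547,210) and blue (620,235). The white and flat-cap bottles haven't moved. Handing in.

```bash
python3 -c "
from cell import bot
print(bot.close_job())"
```

```text
the job is handed in; nothing more can be done
None
```

I set all four amber dropper bottles down upright on their colour-matched pads, left the white and flat-cap bottles where they stood, and handed the job in at about 32 s of the 99 s allowed; the hand-in call returned no verdict.

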